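# Right a toppled reagent jar onto the balance and zero it

## Robot

A 6-joint arm with a two-finger parallel gripper is mounted at the origin on a cart in front of the work surface, level with it; the furniture and walls round the work are solid. World frame = base frame: x ahead of the robot, y to its left, z up, the work surface at z = 0. Lengths are in mm, angles in rad, forces in N, time in s.
With the tool pointing down it reaches from about 350 to 875 mm from the base axis. Payload 4.2 kg.
Tool frame: the origin (TCP) lies on the mounting face of the last link; the fingertips stand 173 mm ahead of it and the grasp point (between the pads) lies 155 mm ahead of it; z points along the fingers, y is the line along which they close (so a half turn about z gives the same grasp; the last joint's range is limited). The gripper opens to 85 mm and grips with 20 to 120 N. Pads are 22 mm wide; open, the fingers measure 114 mm over their backs; the gripper's body (76 mm by 85 mm) begins 54 mm behind the grasp point. The pads swing forward as they close: fully open they stand 13 mm farther back than shut.
Start: joints at [-0.847, 0.385, 0.008, 0, -1.194, -0.259], TCP at [280.164, -558.666, 404.712] pointing down, gripper open.
Joint ranges: [-3.14, 3.14], [-1.21, 2.06], [-1.07, 1.41], [-3.16, 2.05], [-2.99, -0.16], [-3.1, 3.1]. Speed limits (rad/s): [2.79, 2.79, 3.14, 3.14, 3.14, 3.14].

## Interface

Orientations are given as a unit quaternion [x, y, z, w].
In Python, from bench import arm gives the robot as it stands. The module is installed in compiled form; this text tells all that it offers.
- The arm moves only by the tool move_arm, never from a script. Its arguments are lists of equal length, an entry for each row: "fingers": the finger opening in mm, from 0 to 85.4; "travel": the shift along the tool's x, y, z in mm, a list of three; "dr": the turn, a rotation vector about the tool's x, y, z in rad, a list of three. A call has 1 to 10 rows; each row is the pose to reach, as a shift and turn from the pose commanded when the call began, along the tool's axes at that moment; what a row does not reach only later rows make up. A row lasts 1/10 s, in which the tool goes at most 50 mm and 8.59 degrees, less where a joint would pass 70% of its speed; a pose out of reach is approached as far as the arm can. A call with a gripper value outside its range is refused whole. The fingers move at their own pace and stop on an object; the grip force is fixed at half the most. Time passes only in rows, so rows that repeat a pose let the fingers close. It gives the time, the measured TCP pose, the force, the opening and the grip force at its end, in the units of the state.
- arm.read_state(): the state, without advancing time (a new reading comes with each control period).
- arm.get_image(name): name is "scene" or "top" or "wrist"; returns the picture (420x560x3 uint8, red, green, blue); there is no depth.
- arm.camera_model(name): a dict with "intrinsics" (3x3 intrinsics, pixels), "pose" (4x4, takes a point from camera to world coordinates). Camera axes: x right, y up, looking along -z (the intrinsics and any distortion apply to the point x, -y, -z); pixel columns grow to the right and rows downward; lengths in mm; the calibration is good to about 2 mm. The wrist camera is an equidistant fisheye: a pixel r from the principal point sees the ray r / f radians off the axis. A picture is of the moment at which its call begins: read the wrist's pose just before it. camera_model takes no time and is no camera call; for the wrist camera it gives the pose at the moment of the call.
- arm.job_done(): hands the job in; it is judged then, once.
The state is a dict: "clock": time; "joints": joint angles; "joint_vel": joint speeds; "joint_efforts": joint torques, N m; "position": TCP position; "ee_rot": TCP orientation; "contact_force": force on the tool from outside, world axes, zero at the start; "wrist_torque": the same for the moment, N m; "gripper_width": finger opening in mm; "grasp_force": force on a finger pad.
Only numpy, scipy, OpenCV 4.12 (cv2) and the standard library are available. Lean on these libraries where they do the work, as an engineer would, in place of code of your own. Each camera call takes 0.05 s, during which the arm holds its last target. There are 200 camera calls.

## Task

The square white plastic jar has been knocked over. Pick it up gently, squeezing it with less than 30 N, stand it upright in the middle of the pan of the left-hand one of the three balances and let go of it; then press the right-hand one of that balance's two keys fully down to zero it with the jar on it. Do not press the left-hand key, set the jar down softly rather than letting it drop, and leave the other things on the bench where they stand.

Things in the scene. Friction and masses are not known exactly. Their poses are not given: they have to be found in the camera images.
- jar: open white plastic reagent jar of square section with rounded corners, 66 x 67 mm across the flats and 105 mm tall, with a round neck at its top; about 0.2 kg, thin walled: a grip of 10 to 20 N is plenty and more than 30 N on a wall damages it. It lies on one flat side at the start. Origin: centre of its bottom face; z runs from the bottom to the mouth, x and y are square to the flats
- balance_a: cream electronic balance, 238 x 180 mm, body 62 mm high, the left-hand one of three balances on the bench; does not move when touched. Origin on the bench under it; x points from its front (with display and keys) to its back, y to its left as seen from the front, z up. The body reaches from x = -131 to +107 mm and y = -90 to +90 mm
- pan_middle (a point): centre of the top face of its round weighing pan (126 mm in diameter, top 76 mm above the bench, 14 mm above the body)
- right_key_top (a point): centre of the top of its right-hand key (17 mm square, on the sloping front panel 94 mm before and 62 mm to the right of the balance's origin, 49 mm above the bench). The key is pressed square to the panel, which leans 23 degrees: the way of pressing is (0.395, 0, -0.919) in the balance's frame. The other key is 26 mm to its left, centre to centre
- left_key_top (a point): centre of the top of its left-hand key, like the other; not to be pressed
- balance_a_key_zero (a joint): right-hand key: 0 is up, 0.0012 m is fully down; a spring of about 6 N at the full stroke brings it back
- balance_a_key_power (a joint): left-hand key: 0 is up, 0.0012 m is fully down
- powder_bottle: bystander: open round clear bottle of white powder, 77 mm in diameter, 128 mm tall, standing at the far side of the bench. Origin: centre of its bottom
- beaker: bystander: empty glass beaker, 66 mm in diameter, 74 mm tall, standing at the far side of the bench. Origin: centre of its bottom
- dish: bystander: clear watch glass, 70 mm in diameter, 10 mm high, lying left of the balance. Origin: centre of its underside
Mind the look-alikes: they are no part of the job. What is shaped like the jar but yellow is not meant.

How it is judged (in metres and radians):
On the way, in this order (a step that is already met when the one before it is completed fails the run):
1. the jar stands upright in the middle of the pan, let go of (angle between jar's own z axis and vertical below 0.1 rad and horizontal distance between jar and pan_middle below 0.025 m and z of jar in the frame of balance_a between 0.072 and 0.08 m and contact force between each of the arm, the fingers and jar below 0.2 N), for 0.3 s.
2. the right-hand key is pressed down (0.9 mm or more of its 1.2 mm) with the jar standing free on the pan (value of joint balance_a_key_zero above 0.0009 m and angle between jar's own z axis and vertical below 0.1 rad and horizontal distance between jar and pan_middle below 0.025 m and contact force between the fingers and jar below 0.2 N), for 0.05 s.
At the end, for the whole second after the job is handed in: The jar stands at rest, upright within 6 degrees (0.1 rad), bottom down on the balance's pan (its origin 72 to 80 mm above the bench), its bottom centre within 25 mm of the pan's centre, and the right-hand key has come up again (less than 0.6 mm down) (angle between jar's own z axis and vertical below 0.1 rad and horizontal distance between jar and pan_middle below 0.025 m and z of jar in the frame of balance_a between 0.072 and 0.08 m and linear speed of jar below 0.02 m/s and value of joint balance_a_key_zero below 0.0006 m); the robot touches nothing.
It fails at once if the jar is squeezed or pressed by the fingers with more than 70 N in all (35 N from each of the two) (contact force between the fingers and jar above 70 N).
It fails at once if the jar strikes or is pressed on the balance with more than 30 N (contact force between jar and balance_a above 30 N).
It fails at once if the jar falls or is dropped (faster than 0.45 m/s, a drop of about 10 mm, with no finger on it) (linear speed of jar above 0.45 m/s and contact force between the fingers and jar below 0.1 N).
It fails at once if the left-hand key is pressed (more than 0.6 mm) (value of joint balance_a_key_power above 0.0006 m).
It fails at once if a bystander (powder bottle, beaker or watch glass) is moved by more than 30 mm (distance of any of powder_bottle, beaker, dish from where it was at the start of the episode above 0.03 m).
It also fails if it takes over 51 s, if anything falls off the work surface, if the arm or the gripper's body presses on something with over 40 N, if the wrist force passes 120 N, or if a joint passes its speed limit or range.

## Working session

There is one attempt and no reset: what is moved stays moved. The work goes in short steps, Python scripts to look and compute and a tool call to move; the robot and the scene stay as the last step left them, time stands still between calls to the robot, and variables do not carry over. Pictures are saved under pics/ and viewed, at most 12 in all, crops included, and the job is handed in when it is done.

Besides the shell and the picture viewer there is one more tool, called after "Emit:" as a command line: name --argument value ..., lists and objects as JSON in quotes. move_arm: Moves the arm, as the interface text tells. Its arguments: {"type":"object","properties":{"fingers":{"type":"array","items":{"type":"number"}},"travel":{"type":"array","items":{"type":"array","items":{"type":"number"}}},"dr":{"type":"array","items":{"type":"array","items":{"type":"number"}}}},"required":["fingers","travel","dr"]}

```bash
mkdir -p pics; python3 - <<'E'
from bench import arm
import cv2,numpy as np
np.set_printoptions(precision=4,suppress=True)
for n in("scene","top"):
    im=arm.get_image(n);cv2.imwrite(f"pics/{n}0.png",im[:,:,::-1])
    m=arm.camera_model(n);print(n,m)
print(arm.read_state())
E
```

```text
scene {'intrinsics': array([[449.1612,   0.    , 281.949 ],
       [  0.    , 449.1612, 213.7175],
       [  0.    ,   0.    ,   1.    ]]), 'pose': array([[    0.829 ,     0.3524,    -0.4342,  -100.2299],
       [   -0.5589,     0.495 ,    -0.6653, -1042.4623],
       [   -0.0195,     0.7942,     0.6073,   890.7806],
       [    0.    ,     0.    ,     0.    ,     1.    ]])}
top {'intrinsics': array([[395.9198,   0.    , 283.836 ],
       [  0.    , 395.9198, 201.0211],
       [  0.    ,   0.    ,   1.    ]]), 'pose': array([[  -0.0278,    0.9975,   -0.0653,  379.6941],
       [  -0.9996,   -0.0279,    0.0003, -178.6054],
       [  -0.0015,    0.0653,    0.9979, 1365.9864],
       [   0.    ,    0.    ,    0.    ,    1.    ]])}
{'clock': 0.1, 'joints': array([-0.8474,  0.3855,  0.0068, -0.0004, -1.194 , -0.2586]), 'joint_vel': array([-0.0021,  0.001 ,  0.0037,  0.0025,  0.0002, -0.0004]), 'joint_efforts': array([ -0.0005, -39.3319,  18.893 ,   4.1979,  -0.0026,  -0.    ]), 'position': array([ 280.0902, -558.5227,  403.7147]), 'ee_rot': array([-0.2302,  0.9731,  0.001 , -0.0003]), 'contact_force': array([-0.0443, -0.1111, -1.4546]), 'wrist_torque': array([-0.0341,  0.0034, -0.0355]), 'grasp_force': 0.0, 'gripper_width': 85.77304164340921}
```

View pics/scene0.png

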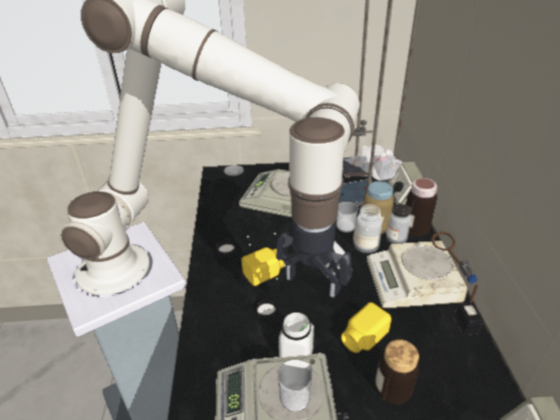

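View pics/top0.png

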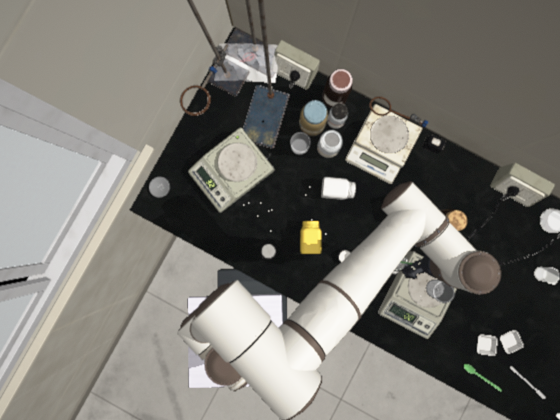

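The scene view shows the bench from the right. In the top view, the white jar lies at about (338,188) with its mouth to the right (-y). The left-hand balance is at (232,168), with its pan at (238,160) and its display and keys at lower left, about (212,190). Next I'll enlarge the relevant area.

```bash
cat > h.py <<'E'
from bench import arm
import cv2,numpy as np
from scipy.spatial.transform import Rotation as R
np.set_printoptions(precision=3,suppress=True)
def ray(m,uv,fish=False):
    K,P=m["intrinsics"],m["pose"]
    x=(uv[0]-K[0,2])/K[0,0];y=(uv[1]-K[1,2])/K[1,1]
    if fish:
        r=np.hypot(x,y);s=np.sin(r)/max(r,1e-9);d=np.array([x*s,-y*s,-np.cos(r)])
    else: d=np.array([x,-y,-1.])
    return P[:3,3],P[:3,:3]@d
def onz(m,uv,z,fish=False):
    o,d=ray(m,uv,fish);return o+d*(z-o[2])/d[2]
E
python3 - <<'E'
from h import *
im=cv2.imread("pics/top0.png");m=arm.camera_model("top")
cv2.imwrite("pics/crop0.png",cv2.resize(im[115:225,170:370],None,fx=4,fy=4,interpolation=cv2.INTER_CUBIC))
g=im.min(2)
mask=((g>120)).astype(np.uint8); mask[:,:318]=0;mask[:172]=0;mask[:,360:]=0;mask[204:]=0
c=max(cv2.findContours(mask,0,1)[0],key=cv2.contourArea)
print(cv2.minAreaRect(c),cv2.boundingRect(c))
for p in [(238,160),(338,188),(312,237),(300,144)]:print(p,onz(m,p,66))
E
```

```text
((338.827880859375, 187.89344787597656), (32.7739372253418, 20.098934173583984), 5.194429397583008) (322, 177, 34, 22)
(238, 160) [605.213 -30.959  66.   ]
(338, 188) [ 502.825 -358.69    66.   ]
(312, 237) [ 344.353 -267.787   66.   ]
(300, 144) [ 653.041 -237.941   66.   ]
```

View pics/crop0.png

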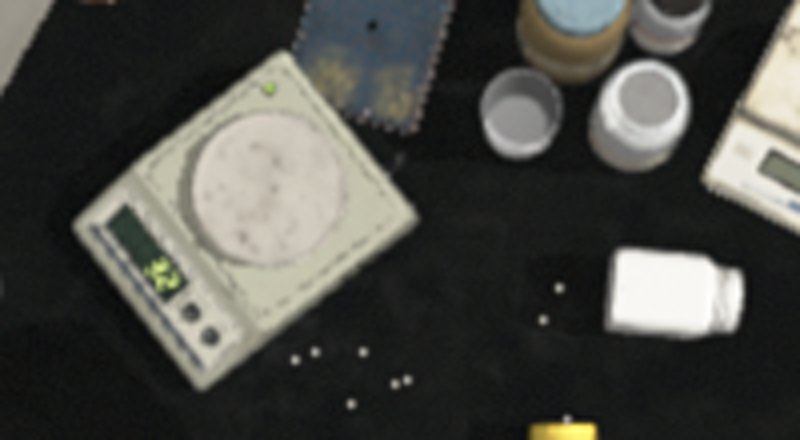

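The enlarged crop shows the following, in full-image pixels:

| Feature | Pixel position |
|---|---|
| Pan centre | about (236.5,162) |
| Left key | about (217.8,193) |
| Right key | about (222.8,199) |
| Jar body | x 322–348 |
| Jar neck | up to x 355.5, to the right |

Now I'll compute world positions and the move above the jar for a close wrist view.

```bash
cat >> h.py <<'E'
def Rtool(z,x):
    z=np.array(z,float);z/=np.linalg.norm(z);x=np.array(x,float);x-=z*(x@z);x/=np.linalg.norm(x)
    return R.from_matrix(np.c_[x,np.cross(z,x),z])
def delta(p,Rt,s=None):
    s=s or arm.read_state();R0=R.from_quat(s["ee_rot"])
    print("travel",R0.inv().apply(np.array(p)-s["position"]),"dr",(R0.inv()*Rt).as_rotvec())
E
python3 - <<'E'
from h import *
m=arm.camera_model("top");o=lambda u,v,z:onz(m,(170+u/4,115+v/4),z)
P=o(266,188,76);kr=o(211,336,49);kl=o(191,312,49);print("pan",P,"keys",kr,kl,np.linalg.norm(kr-kl))
yl=(kl-kr)[:2];print("yaw keys",np.degrees(np.arctan2(-yl[0],yl[1])))
C=[o(283,52,62),o(418,217,62),o(203,388,0),o(75,225,30)];print(np.array(C))
b=o(613,290,66);n=o(742,300,45);a=(n-b)[:2];a/=np.linalg.norm(a);print("jar b,n",b,n,a)
c=b[:2]+55*a
delta([c[0],c[1],400],Rtool([0,0,-1],[a[0],a[1],0]))
E
```

```text
pan [596.985 -27.031  76.   ] keys [478.365  24.486  49.   ] [498.911  40.821  49.   ] 26.248777181386814
yaw keys -51.514933201150306
[[ 713.519  -41.879   62.   ]
 [ 571.541 -150.964   62.   ]
 [ 437.245   39.745    0.   ]
 [ 577.58   141.306   30.   ]]
jar b,n [ 505.84  -310.144   66.   ] [ 496.452 -419.921   45.   ] [-0.085 -0.996]
travel [-284.365   74.01     3.833] dr [ 0.002  0.001 -1.021]
```

Emit:
move_arm --fingers '[85,85,85,85,85,85,85,85,85]' --travel '[[-284,74,4],[-284,74,4],[-284,74,4],[-284,74,4],[-284,74,4],[-284,74,4],[-284,74,4],[-284,74,4],[-284,74,4]]' --dr '[[0,0,-1.021],[0,0,-1.021],[0,0,-1.021],[0,0,-1.021],[0,0,-1.021],[0,0,-1.021],[0,0,-1.021],[0,0,-1.021],[0,0,-1.021]]'

```text
clock: 1.0
position: [500.6, -365.3, 400.3]
ee_rot: [-0.675, 0.737, 0.0, -0.0]
contact_force: [-1.2, -0.1, 0.6]
gripper_width: 85.2
grasp_force: 0.0
```

```bash
python3 - <<'E'
from h import *
m=arm.camera_model("wrist");im=arm.get_image("wrist");cv2.imwrite("pics/w1.png",im[:,:,::-1])
np.save("w1.npy",m["pose"]);print(m,arm.read_state())
cv2.imwrite("pics/w1b.png",cv2.resize(im[:,:,::-1],(800,600)))
E
```

```text
{'intrinsics': array([[325.192,   0.   , 280.257],
       [  0.   , 325.192, 214.634],
       [  0.   ,   0.   ,   1.   ]]), 'pose': array([[  -0.996,   -0.085,   -0.026,  495.009],
       [   0.088,   -0.951,   -0.297, -440.097],
       [   0.001,   -0.298,    0.955,  369.567],
       [   0.   ,    0.   ,    0.   ,    1.   ]])} {'clock': 1.05, 'joints': array([-0.37 ,  0.379, -0.012, -0.   , -1.181,  0.282]), 'joint_vel': array([-0.011, -0.007,  0.002,  0.001, -0.   ,  0.011]), 'joint_efforts': array([  0.468, -38.614,  18.761,   4.15 ,   0.004,  -0.003]), 'position': array([ 500.325, -365.629,  400.439]), 'ee_rot': array([-0.675,  0.738,  0.   , -0.   ]), 'contact_force': array([-0.546,  0.415, -0.393]), 'wrist_torque': array([-0.04 ,  0.02 ,  0.023]), 'grasp_force': 0.0, 'gripper_width': 85.04857492171205}
```

View pics/w1b.png

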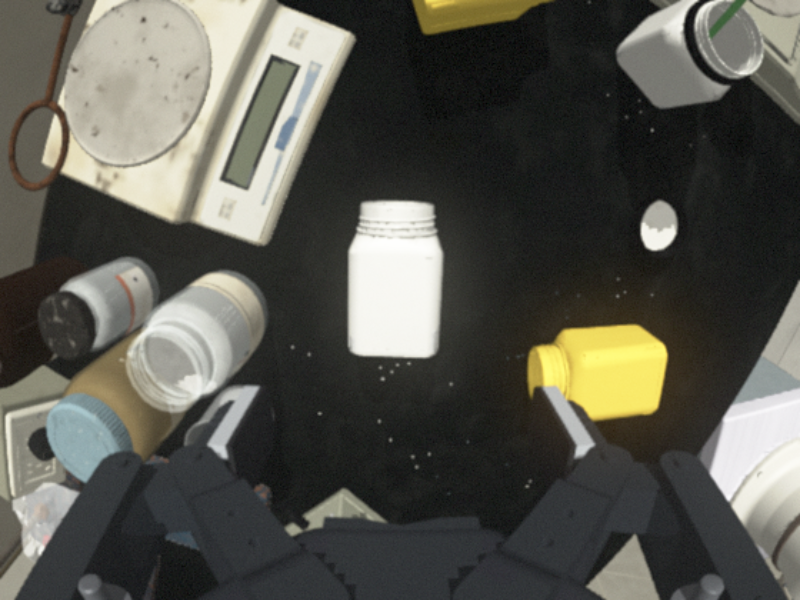

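The wrist view (800 px scale) shows the white jar lying with its body at columns 349–441 and rows 240–356, and its neck at rows 201–240 pointing away from the gripper. Next I'll convert that to a pose on the z≈66 plane.

```bash
python3 - <<'E'
from h import *
im=cv2.imread("pics/w1.png");m=arm.camera_model("wrist");m["pose"]=np.load("w1.npy")
g=im.min(2);M=(g>110).astype(np.uint8);M[:,:230]=0;M[:,330:]=0;M[:135]=0;M[260:]=0
c=max(cv2.findContours(M,0,1)[0],key=cv2.contourArea)
q=np.array([onz(m,p[0],62,True)[:2] for p in c])
print(cv2.boundingRect(c))
# body part: sides
rows={}
for r in(180,195,210,225,240):
    xs=np.where(M[r])[0];A=onz(m,(xs[0]-.5,r),62,True);B=onz(m,(xs[-1]+.5,r),62,True);print(r,xs[0],xs[-1],A,B,np.linalg.norm(A-B),(A+B)/2)
for u in(255,275,295):
    ys=np.where(M[:,u])[0];print(u,onz(m,(u,ys[-1]+.5),60,True),onz(m,(u,ys[0]),33+20,True))
E
```

```text
(243, 140, 67, 111)
180 244 309 [ 535.586 -382.53    62.   ] [ 472.1   -376.831   62.   ] 63.74195944454168 [ 503.843 -379.68    62.   ]
195 244 309 [ 537.322 -367.672   62.   ] [ 473.093 -361.927   62.   ] 64.48524277854827 [ 505.207 -364.799   62.   ]
210 243 308 [ 540.144 -352.564   62.   ] [ 475.058 -346.763   62.   ] 65.34384940411695 [ 507.601 -349.663   62.   ]
225 243 307 [ 542.09  -336.945   62.   ] [ 477.038 -331.178   62.   ] 65.30727426629528 [ 509.564 -334.061   62.   ]
240 244 306 [ 543.127 -320.734   62.   ] [ 479.041 -315.086   62.   ] 64.33432801293667 [ 511.084 -317.91    62.   ]
255 [ 532.826 -308.394   60.   ] [ 521.33  -418.343   53.   ]
275 [ 512.131 -306.627   60.   ] [ 501.924 -417.464   53.   ]
295 [ 491.567 -303.633   60.   ] [ 482.796 -413.841   53.   ]
```

```bash
python3 - <<'E'
from h import *
delta([505.7,-362.9,188],Rtool([0,0,-1],[-.116,-.993,0]))
E
```

```text
travel [ -3.131  -5.259 212.436] dr [0.001 0.    0.028]
```

Emit:
move_arm --fingers '[85,85,85,85,85,85,85,85]' --travel '[[-3,-5,40],[-3,-5,80],[-3,-5,120],[-3,-5,155],[-3,-5,185],[-3,-5,205],[-3,-5,212],[-3,-5,212]]' --dr '[[0,0,0.028],[0,0,0.028],[0,0,0.028],[0,0,0.028],[0,0,0.028],[0,0,0.028],[0,0,0.028],[0,0,0.028]]'

```text
clock: 1.85
position: [505.4, -363.3, 188.0]
ee_rot: [-0.665, 0.747, 0.001, -0.0]
contact_force: [0.0, -0.2, 0.6]
gripper_width: 85.1
grasp_force: 0.0
```

Emit:
move_arm --fingers '[78,75,73,71,70,69,69,69]' --travel '[[0,0,0],[0,0,0],[0,0,0],[0,0,0],[0,0,0],[0,0,0],[0,0,0],[0,0,0]]' --dr '[[0,0,0],[0,0,0],[0,0,0],[0,0,0],[0,0,0],[0,0,0],[0,0,0],[0,0,0]]'

```text
clock: 2.65
position: [506.1, -362.6, 188.7]
ee_rot: [-0.666, 0.746, 0.0, -0.0]
contact_force: [0.3, -0.9, 0.1]
gripper_width: 69.3
grasp_force: 0.0
```

Emit:
move_arm --fingers '[68,67.5,67,66.5,66.5,66.5]' --travel '[[0,0,0],[0,0,0],[0,0,0],[0,0,0],[0,0,0],[0,0,0]]' --dr '[[0,0,0],[0,0,0],[0,0,0],[0,0,0],[0,0,0],[0,0,0]]'

```text
clock: 3.25
position: [506.0, -362.7, 188.6]
ee_rot: [-0.666, 0.746, 0.0, -0.0]
contact_force: [-2.0, 0.8, 0.8]
gripper_width: 66.1
grasp_force: 0.8
```

Emit:
move_arm --fingers '[66,66,66,66]' --travel '[[0,0,0],[0,0,0],[0,0,0],[0,0,0]]' --dr '[[0,0,0],[0,0,0],[0,0,0],[0,0,0]]'

```text
clock: 3.65
position: [506.1, -362.7, 188.7]
ee_rot: [-0.666, 0.746, -0.0, 0.0]
contact_force: [-1.3, 0.3, 1.6]
gripper_width: 66.3
grasp_force: 0.9
```

Emit:
move_arm --fingers '[65.5,65.5,65.5]' --travel '[[0,0,0],[0,0,0],[0,0,0]]' --dr '[[0,0,0],[0,0,0],[0,0,0]]'

```text
clock: 3.95
position: [506.2, -362.6, 188.8]
ee_rot: [-0.666, 0.746, -0.0, 0.0]
contact_force: [-1.3, 0.2, 1.5]
gripper_width: 66.1
grasp_force: 11.5
```

Emit:
move_arm --fingers '[65,65,65]' --travel '[[0,0,0],[0,0,0],[0,0,0]]' --dr '[[0,0,0],[0,0,0],[0,0,0]]'

```text
clock: 4.25
position: [506.2, -362.6, 188.9]
ee_rot: [-0.666, 0.746, -0.0, 0.0]
contact_force: [-1.7, 0.7, 2.6]
gripper_width: 65.1
grasp_force: 25.3
```

Emit:
move_arm --fingers '[65.3,65.3,65.3,65.3,65.3,65.3,65.3,65.3,65.3]' --travel '[[0,0,0],[0,0,0],[0,0,-10],[0,0,-35],[0,0,-70],[0,0,-110],[0,0,-150],[0,0,-180],[0,0,-180]]' --dr '[[0,0,0],[0,0,0],[0,0,0],[0,0,0],[0,0,0],[0,0,0],[0,0,0],[0,0,0],[0,0,0]]'

```text
clock: 5.15
position: [507.1, -363.1, 374.8]
ee_rot: [-0.666, 0.746, -0.006, 0.002]
contact_force: [0.6, 0.4, -2.3]
gripper_width: 65.5
grasp_force: 24.7
```

```bash
python3 - <<'E'
from h import *
s=arm.read_state();print(s["joints"],s["position"],s["grasp_force"],s["gripper_width"],s["contact_force"])
im=arm.get_image("wrist");cv2.imwrite("pics/w2.png",im[:,:,::-1])
E
```

```text
[-0.362  0.401 -0.044  0.002 -1.113  0.249] [ 507.092 -363.121  374.811] 24.74158661440015 65.49894737578114 [ 0.583  0.375 -2.27 ]
```

View pics/w2.png

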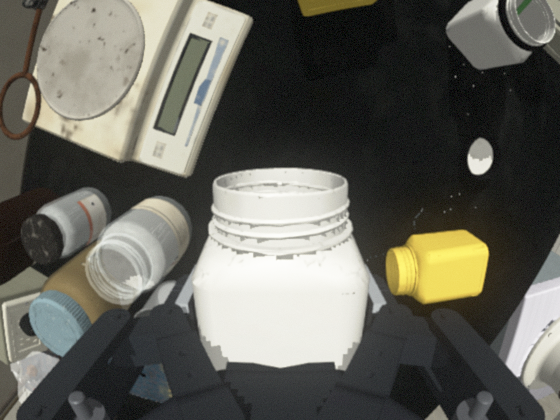

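The jar is held squarely between the fingers, with its mouth towards the camera. Now I'll fit the arm geometry roughly to plan the tool-horizontal posture.

```bash
python3 - <<'E'
from h import *
from scipy.optimize import least_squares
D=[([-.8474,.3855,.0068,-1.194],[280.09,-558.5,403.7]),([-.37,.379,-.012,-1.181],[500.3,-365.6,400.4]),([-.362,.401,-.044,-1.113],[507.1,-363.1,374.8])]
for j,p in D:
    c,s=np.cos(j[0]),np.sin(j[0]);print("u,v",c*p[0]+s*p[1],-s*p[0]+c*p[1],p[2],"p",j[1]-j[2])
# orientation search: R = Rz(j1)Ry(p)Rx(s4 j4)Ry(-j5)Rx(-j6)C ; C from first pose
def ori(j1,p,j4,j5,j6,s4):
    return R.from_euler('ZYXYX',[j1,p,s4*j4,-j5,-j6])
Rm=R.from_quat(arm.read_state()["ee_rot"]);C=ori(-.362,.445,.002,-1.113,.249,1).inv()*Rm
print(C.as_matrix())
for az in(0,20,40,60,80):
  d=np.array([np.cos(np.radians(az)),np.sin(np.radians(az)),0])
  w=np.array([597,-27,0])-d*250
  for sx in(1,-1):
   Rt=Rtool(d,[0,0,sx])
   for j1 in(np.arctan2(w[1],w[0]),np.arctan2(w[1],w[0])+.26):
    for p in(.6,1.0):
     A=R.from_euler('ZY',[j1,p]).inv()*Rt*C.inv()
     e=A.as_euler('XYX')  # j4, -j5, -j6
     print(az,sx,round(j1,2),p,"j4*s4",e[0],"j5",-e[1],"j6",-e[2])
E
```

```text
u,v 604.0314894513166 -159.74547834359507 403.7 p 0.37870000000000004
u,v 598.6499729330892 -159.94267694149573 400.4 p 0.391
u,v 602.8252199126138 -159.98054330858162 374.8 p 0.445Traceback (most recent call last):
  File "<stdin>", line 9, in <module>
  File "<stdin>", line 8, in ori
  File "scipy/spatial/transform/_rotation.pyx", line 1413, in scipy.spatial.transform._rotation.Rotation.from_euler
ValueError: Expected axis specification to be a non-empty string of upto 3 characters, got ZYXYX
```

```bash
python3 - <<'E'
from h import *
E=R.from_euler
Rm=R.from_quat(arm.read_state()["ee_rot"]);C=(E('ZY',[-.362,.445])*E('XYX',[.002,1.113,-.249])).inv()*Rm
print(C.as_matrix())
for az in(0,20,40,60,80):
  d=np.array([np.cos(np.radians(az)),np.sin(np.radians(az)),0])
  w=np.array([597,-27,0])-d*250
  for sx in(1,-1):
   Rt=Rtool(d,[0,0,sx])
   j1=np.arctan2(w[1],w[0])+.3
   for p in(.6,1.0):
     e=(E('ZY',[j1,p]).inv()*Rt*C.inv()).as_euler('XYX')
     print(az,sx,round(j1,2),p,"j4*s4 %.2f j5 %.2f j6 %.2f"%(e[0],-e[1],-e[2]))
E
```

```text
[[-0.    -0.006  1.   ]
 [-1.    -0.001 -0.   ]
 [ 0.001 -1.    -0.006]]
0 1 0.22 0.6 j4*s4 -2.77 j5 -0.63 j6 -1.27
0 1 0.22 1.0 j4*s4 -2.89 j5 -1.01 j6 -1.43
0 -1 0.22 0.6 j4*s4 -2.75 j5 -0.64 j6 1.89
0 -1 0.22 1.0 j4*s4 -2.87 j5 -1.02 j6 1.71
20 1 -0.0 0.6 j4*s4 2.56 j5 -0.69 j6 -2.04
20 1 -0.0 1.0 j4*s4 2.72 j5 -1.04 j6 -1.79
20 -1 -0.0 0.6 j4*s4 2.58 j5 -0.68 j6 1.11
20 -1 -0.0 1.0 j4*s4 2.74 j5 -1.04 j6 1.36
40 1 -0.13 0.6 j4*s4 2.04 j5 -0.99 j6 -2.40
40 1 -0.13 1.0 j4*s4 2.22 j5 -1.20 j6 -2.02
40 -1 -0.13 0.6 j4*s4 2.05 j5 -0.98 j6 0.75
40 -1 -0.13 1.0 j4*s4 2.23 j5 -1.20 j6 1.13
60 1 -0.18 0.6 j4*s4 1.77 j5 -1.29 j6 -2.51
60 1 -0.18 1.0 j4*s4 1.86 j5 -1.39 j6 -2.12
60 -1 -0.18 0.6 j4*s4 1.78 j5 -1.28 j6 0.63
60 -1 -0.18 1.0 j4*s4 1.87 j5 -1.38 j6 1.03
80 1 -0.16 0.6 j4*s4 1.58 j5 -1.56 j6 -2.54
80 1 -0.16 1.0 j4*s4 1.58 j5 -1.57 j6 -2.14
80 -1 -0.16 0.6 j4*s4 1.58 j5 -1.55 j6 0.60
80 -1 -0.16 1.0 j4*s4 1.59 j5 -1.56 j6 1.00
```

```bash
python3 - <<'E'
from h import *
E=R.from_euler
s=arm.read_state();Rm=R.from_quat(s["ee_rot"]);C=(E('ZY',[-.362,.445])*E('XYX',[.002,1.113,-.249])).inv()*Rm
for az in(-20,-40,-60,-80):
  d=np.array([np.cos(np.radians(az)),np.sin(np.radians(az)),0])
  w=np.array([597,-27,0])-d*250
  r=np.hypot(*w[:2]);j1=np.arctan2(w[1],w[0])+np.arcsin(160/r)
  print(az,w,r)
  for p in(.6,1.0):
   print([("%.2f"%j1,p)+tuple((np.array([1,-1,-1])*(E('ZY',[j1,p]).inv()*Rtool(np.cos(t)*d+[0,0,-np.sin(t)],np.sin(t)*d+[0,0,np.cos(t)])*C.inv()).as_euler('XYX')).round(2)) for t in (1.5,1,.5,0)])
# first step: lift-and-tilt at present place: 30 deg tilt
E
```

```text
-20 [362.077  58.505   0.   ] 366.7730643879262
[('0.61', 0.6, np.float64(-0.07), np.float64(-0.93), np.float64(0.57)), ('0.61', 0.6, np.float64(-0.7), np.float64(-0.75), np.float64(0.14)), ('0.61', 0.6, np.float64(-1.42), np.float64(-0.81), np.float64(-0.38)), ('0.61', 0.6, np.float64(-1.95), np.float64(-1.07), np.float64(-0.7))]
[('0.61', 1.0, np.float64(-0.11), np.float64(-0.53), np.float64(0.52)), ('0.61', 1.0, np.float64(-1.16), np.float64(-0.5), np.float64(-0.42)), ('0.61', 1.0, np.float64(-1.8), np.float64(-0.83), np.float64(-0.93)), ('0.61', 1.0, np.float64(-2.11), np.float64(-1.25), np.float64(-1.09))]
-40 [405.489 133.697   0.   ] 426.96147484078324
[('0.70', 0.6, np.float64(-0.08), np.float64(-0.95), np.float64(0.12)), ('0.70', 0.6, np.float64(-0.69), np.float64(-0.98), np.float64(-0.23)), ('0.70', 0.6, np.float64(-1.23), np.float64(-1.16), np.float64(-0.49)), ('0.70', 0.6, np.float64(-1.67), np.float64(-1.43), np.float64(-0.61))]
[('0.70', 1.0, np.float64(-0.13), np.float64(-0.56), np.float64(0.06)), ('0.70', 1.0, np.float64(-0.96), np.float64(-0.71), np.float64(-0.62)), 
[... 693 characters left out ...]
98)), ('0.70', 1.0, np.float64(-1.43), np.float64(-1.66), np.float64(-1.01))]
-80 [553.588 219.202   0.   ] 595.4066797582611
[('0.65', 0.6, np.float64(-0.08), np.float64(-1.0), np.float64(-0.52)), ('0.65', 0.6, np.float64(-0.53), np.float64(-1.29), np.float64(-0.71)), ('0.65', 0.6, np.float64(-0.9), np.float64(-1.63), np.float64(-0.75)), ('0.65', 0.6, np.float64(-1.29), np.float64(-1.95), np.float64(-0.65))]
[('0.65', 1.0, np.float64(-0.12), np.float64(-0.6), np.float64(-0.57)), ('0.65', 1.0, np.float64(-0.63), np.float64(-0.95), np.float64(-0.95)), ('0.65', 1.0, np.float64(-0.92), np.float64(-1.38), np.float64(-1.06)), ('0.65', 1.0, np.float64(-1.17), np.float64(-1.82), np.float64(-1.05))]
```

```bash
python3 - <<'E'
from h import *
from scipy.spatial.transform import Slerp
s=arm.read_state();R0=R.from_quat(s["ee_rot"]);p0=s["position"];print(s["clock"],p0,R0.as_matrix()[:,0],s["grasp_force"])
R0=Rtool([0,0,-1],R0.as_matrix()[:,0])
az=np.radians(-52);d=np.array([np.cos(az),np.sin(az),0]);Rt=Rtool(d,[0,0,1])
pt=np.array([597,-27,270])-155*d
S=Slerp([0,1],R.concatenate([R0,Rt]))
g0=p0+155*R0.apply([0,0,1]);gt=pt+155*d
for a,b in((0,.5),(.5,1)):
    Ra=S(a);pa=p0 if a==0 else pa_
    T=[];D=[]
    for f in np.linspace(a,b,9)[1:]:
        Rf=S(f);pf=g0+f*(gt-g0)-155*Rf.apply([0,0,1])
        T.append(Ra.inv().apply(pf-pa).round().tolist());D.append((Ra.inv()*Rf).as_rotvec().round(3).tolist())
        print(pf.round())
    pa_=pf;print(T);print(D)
E
```

```text
5.2 [ 506.454 -362.667  371.514] [-0.113 -0.994  0.001] 24.733475167304277
[ 508. -327.  374.]
[ 508. -291.  375.]
[ 508. -256.  375.]
[ 508. -222.  373.]
[ 508. -189.  369.]
[ 507. -156.  365.]
[ 506. -124.  359.]
[505. -94. 351.]
[[-36.0, 3.0, -3.0], [-71.0, 6.0, -4.0], [-106.0, 10.0, -3.0], [-140.0, 14.0, -1.0], [-173.0, 18.0, 2.0], [-205.0, 23.0, 7.0], [-237.0, 27.0, 13.0], [-267.0, 32.0, 20.0]]
[[0.038, 0.093, -0.038], [0.076, 0.186, -0.076], [0.114, 0.278, -0.114], [0.152, 0.371, -0.152], [0.19, 0.464, -0.19], [0.228, 0.557, -0.228], [0.265, 0.649, -0.265], [0.303, 0.742, -0.303]]
[504. -65. 343.]
[503. -38. 334.]
[502. -12. 325.]
[501.  13. 314.]
[501.  36. 303.]
[501.  57. 292.]
[501.  77. 281.]
[502.  95. 270.]
[[-26.0, -5.0, -13.0], [-52.0, -10.0, -25.0], [-78.0, -15.0, -36.0], [-103.0, -19.0, -45.0], [-126.0, -23.0, -52.0], [-149.0, -27.0, -58.0], [-171.0, -31.0, -63.0], [-192.0, -34.0, -67.0]]
[[0.038, 0.093, -0.038], [0.076, 0.186, -0.076], [0.114, 0.278, -0.114], [0.152, 0.371, -0.152], [0.19, 0.464, -0.19], [0.228, 0.557, -0.228], [0.265, 0.649, -0.265], [0.303, 0.742, -0.303]]
```

Emit:
move_arm --fingers '[65.4,65.4,65.4,65.4,65.4,65.4,65.4,65.4,65.4,65.4]' --travel '[[-18,2,-2],[-53,5,-4],[-88,8,-4],[-123,12,-2],[-156,16,0],[-189,20,4],[-221,25,10],[-252,29,16],[-267,32,20],[-267,32,20]]' --dr '[[0.019,0.046,-0.019],[0.057,0.139,-0.057],[0.095,0.232,-0.095],[0.133,0.325,-0.133],[0.171,0.418,-0.171],[0.209,0.51,-0.209],[0.247,0.603,-0.247],[0.284,0.696,-0.284],[0.303,0.742,-0.303],[0.303,0.742,-0.303]]'

```text
clock: 6.2
position: [503.3, -92.5, 345.9]
ee_rot: [0.718, -0.579, 0.347, 0.171]
contact_force: [0.8, -0.9, -2.1]
gripper_width: 65.3
grasp_force: 22.3
```

```bash
python3 - <<'E'
from h import *
s=arm.read_state();print(s["joints"],s["position"],s["grasp_force"],s["gripper_width"]);print(R.from_quat(s["ee_rot"]).as_matrix())
E
```

```text
[ 0.038  0.203 -0.828  1.384 -0.735 -1.005] [503.268 -92.492 345.909] 22.33078930992633 65.3454628977265
[[ 0.089 -0.95   0.3  ]
 [-0.712 -0.271 -0.648]
 [ 0.697 -0.156 -0.7  ]]
```

Emit:
move_arm --fingers '[65.4,65.4,65.4,65.4,65.4,65.4,65.4,65.4,65.4,65.4]' --travel '[[-13,-2,-6],[-39,-7,-19],[-65,-12,-30],[-90,-17,-41],[-114,-21,-49],[-137,-25,-55],[-160,-29,-61],[-182,-33,-65],[-192,-34,-67],[-192,-34,-67]]' --dr '[[0.019,0.046,-0.019],[0.057,0.139,-0.057],[0.095,0.232,-0.095],[0.133,0.325,-0.133],[0.171,0.418,-0.171],[0.209,0.51,-0.209],[0.247,0.603,-0.247],[0.284,0.696,-0.284],[0.303,0.742,-0.303],[0.303,0.742,-0.303]]'

```text
clock: 7.2
position: [501.2, 95.8, 264.6]
ee_rot: [0.637, -0.31, 0.633, 0.311]
contact_force: [-0.2, -1.1, -1.0]
gripper_width: 65.5
grasp_force: 22.4
```

```bash
python3 - <<'E'
from h import *
for n in("scene","top"):
    im=arm.get_image(n)[:,:,::-1];cv2.imwrite(f"pics/{n}3.png",im)
s=arm.read_state();print(s["clock"],s["joints"],s["position"],s["grasp_force"],s["gripper_width"]);print(R.from_quat(s["ee_rot"]).as_matrix())
a=cv2.imread("pics/scene3.png")[60:360,120:480];b=cv2.imread("pics/top3.png")[80:280,130:370]
cv2.imwrite("pics/c3.png",np.hstack([cv2.resize(a,(400,333)),cv2.resize(b,(400,333))]))
E
```

```text
7.3 [ 0.31   0.472 -0.961  1.917 -1.52  -1.44 ] [501.088  94.98  266.383] 22.42644529324025 65.3107333816604
[[ 0.003 -0.79   0.613]
 [-0.002 -0.613 -0.79 ]
 [ 1.     0.001 -0.003]]
```

View pics/c3.png

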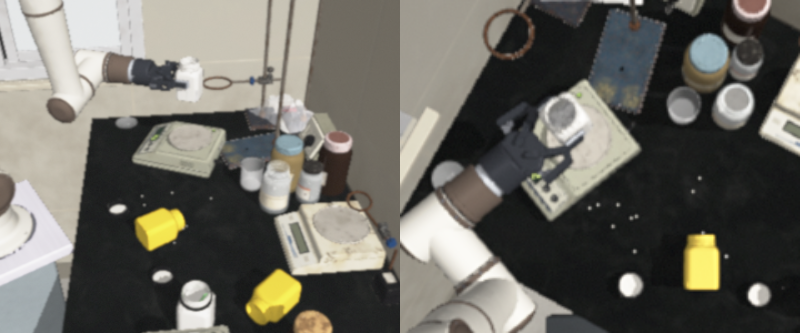

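The picture pair shows the jar held upright above balance A, with the tool horizontal and everything else undisturbed. Joint 4 (1.92 of 2.05) and joint 3 (-0.96 of -1.07) are near their limits. So I'll fit a kinematic model and check the lowered pose for several approach azimuths.

```bash
cat > kin.py <<'E'
from h import *
from scipy.optimize import least_squares
E=R.from_euler
C=np.array([[0,0,1],[-1,0,0],[0,-1,0.]])
def fk(q,k):
    u0,h,L1,e,L2,L3,va,vb=k
    B=E('ZY',[q[0],q[1]]);F=E('ZY',[q[0],q[1]-q[2]]);W=F*E('XYX',[-q[3],-q[4],-q[5]])
    p=E('Z',q[0]).apply([u0,va,h])+B.apply([0,0,L1])+F.apply([L2,0,e])+(F*E('XY',[-q[3],-q[4]])).apply([L3,vb,0])
    return p,W*R.from_matrix(C)
D=[([-.8474,.3855,.0068,-.0004,-1.194,-.2586],[280.09,-558.5,403.7]),([-.37,.379,-.012,0,-1.181,.282],[500.3,-365.6,400.4]),
([-.362,.401,-.044,.002,-1.113,.249],[507.1,-363.1,374.8]),([.038,.203,-.828,1.384,-.735,-1.005],[503.27,-92.5,345.9]),([.31,.472,-.961,1.917,-1.52,-1.44],[501.09,94.98,266.4])]
pr=np.array([0,300,400,0,400,250,-160,0.])
f=least_squares(lambda k:np.r_[np.concatenate([fk(q,k)[0]-p for q,p in D]),(k-pr)*np.array([.1,.01,.01,.02,.01,.01,.05,.05])],pr)
K=f.x
def ik(p,Rt,q0):
    lo=np.array([-3.14,-1.21,-1.07,-3.16,-2.99,-3.1]);hi=np.array([3.14,2.06,1.41,2.05,-.16,3.1])
    def r(q):
        a,b=fk(q,K);return np.r_[(a-p),300*(b.inv()*Rt).as_rotvec()]
    s=least_squares(r,q0,bounds=(lo,hi));return s.x,np.abs(s.fun).max()
E
python3 - <<'E'
from kin import *
print(K,[ (fk(q,K)[0]-p).round(1) for q,p in D], (fk(D[-1][0],K)[1]).as_matrix())
for az in(-40,-52,-60,-70,-80,-90):
  d=np.array([np.cos(np.radians(az)),np.sin(np.radians(az)),0])
  for z in(270,200,134):
    q,e=ik(np.array([597,-27,z])-155*d,Rtool(d,[0,0,1]),D[-1][0]);print(az,z,q,e.round(2))
E
```

```text
[  20.007  160.663  549.405   -1.217  406.859  114.805   -7.083 -152.802] [array([-0.1,  0. , -0.4]), array([ 0.2, -0. , -0.3]), array([-0.1, -0.1,  0.9]), array([-0.3,  0.4,  0. ]), array([ 0.2, -0.6, -0.3])] [[ 0.003 -0.79   0.613]
 [-0.002 -0.613 -0.79 ]
 [ 1.     0.001 -0.004]]
-40 270 [ 0.274  0.425 -1.029  2.05  -1.504 -1.466] 34.46
-40 200 [ 0.275  0.597 -1.064  2.05  -1.622 -1.651] 34.7
-40 134 [ 0.269  0.767 -1.07   2.05  -1.722 -1.808] 31.13
-52 270 [ 0.31   0.465 -0.958  1.92  -1.52  -1.433] 0.0
-52 200 [ 0.309  0.612 -0.985  1.925 -1.58  -1.595] 0.0
-52 134 [ 0.311  0.758 -0.988  1.918 -1.631 -1.736] 0.0
-60 270 [ 0.397  0.501 -0.886  1.695 -1.548 -1.389] 0.0
-60 200 [ 0.396  0.635 -0.912  1.698 -1.568 -1.547] 0.0
-60 134 [ 0.397  0.77  -0.914  1.697 -1.585 -1.683] 0.0
-70 270 [ 0.466  0.552 -0.774  1.457 -1.599 -1.328] 0.0
-70 200 [ 0.467  0.674 -0.798  1.453 -1.582 -1.473] 0.0
-70 134 [ 0.467  0.797 -0.8    1.453 -1.568 -1.597] 0.0
-80 270 [ 0.499  0.607 -0.647  1.262 -1.67  -1.27 ] 0.0
-80 200 [ 0.502  0.719 -0.669  1.248 -1.629 -1.398] 0.0
-80 134 [ 0.503  0.833 -0.67   1.243 -1.593 -1.507] 0.0
-90 270 [ 0.505  0.664 -0.511  1.099 -1.759 -1.22 ] 0.0
-90 200 [ 0.51   0.768 -0.53   1.077 -1.703 -1.331] 0.0
-90 134 [ 0.513  0.874 -0.53   1.064 -1.652 -1.425] 0.0
```

```bash
python3 - <<'E'
from kin import *
s=arm.read_state();print(s["position"])
az=np.radians(-52);d=np.array([np.cos(az),np.sin(az),0]);Rt=Rtool(d,[0,0,1])
q,e=ik(np.array([597,-27,134])-155*d,Rt,D[-1][0])
el=E('Z',q[0]).apply([K[0],K[6],K[1]])+E('ZY',q[:2]).apply([0,0,K[2]]);F=E('ZY',[q[0],q[1]-q[2]])
w=el+F.apply([K[4],0,K[3]]);j=w+(F*E('XY',[-q[3],-q[4]])).apply([0,K[7],0]);print("elbow",el,"wrist",w,"after offset",j)
delta(np.array([597,-27,155])-155*d,Rt)
E
```

```text
[501.088  94.98  266.383]
elbow [380.972 114.93  559.496] wrist [312.119  92.814 159.114] after offset [430.891 185.609 134.   ]
travel [-111.381   -0.585    0.524] dr [0.003 0.003 0.001]
```

Emit:
move_arm --fingers '[65.4,65.4,65.4,65.4,65.4,65.4,65.4]' --travel '[[-15,0,0],[-40,0,0],[-65,0,0],[-90,0,0],[-105,0,0],[-110,0,0],[-110,0,0]]' --dr '[[0,0,0],[0,0,0],[0,0,0],[0,0,0],[0,0,0],[0,0,0],[0,0,0]]'

```text
clock: 8.0
position: [501.1, 95.0, 157.1]
ee_rot: [0.635, -0.311, 0.635, 0.311]
contact_force: [-0.9, -0.1, -2.0]
gripper_width: 65.3
grasp_force: 22.4
```

```bash
python3 - <<'E'
from h import *
m=arm.camera_model("scene")
im={n:arm.get_image(n)[:,:,::-1] for n in("scene","top")}
for n in im: cv2.imwrite(f"pics/{n}4.png",im[n])
s=arm.read_state();print(s["clock"],s["position"],s["grasp_force"],s["contact_force"]);print(R.from_quat(s["ee_rot"]).as_matrix())
P=m["pose"];
def px(w,m):
    P=m["pose"];c=P[:3,:3].T@(np.array(w)-P[:3,3]);return m["intrinsics"][:2,:2]@np.array([c[0]/-c[2],c[1]/c[2]])+m["intrinsics"][:2,2]
u,v=px([597,-27,110],m).round().astype(int);ut,vt=px([597,-27,110],arm.camera_model("top")).round().astype(int);print(u,v,ut,vt)
a=im["scene"][v-50:v+50,u-50:u+50];b=im["top"][vt-50:vt+50,ut-50:ut+50]
cv2.imwrite("pics/c4.png",cv2.resize(np.hstack([a,b]),(800,400),interpolation=cv2.INTER_CUBIC))
E
```

```text
8.1 [501.053  95.286 157.998] 22.40769989322871 [-0.986 -0.707 -1.773]
[[-0.001 -0.789  0.614]
 [-0.001 -0.614 -0.789]
 [ 1.    -0.002  0.   ]]
290 174 235 160
```

View pics/c4.png

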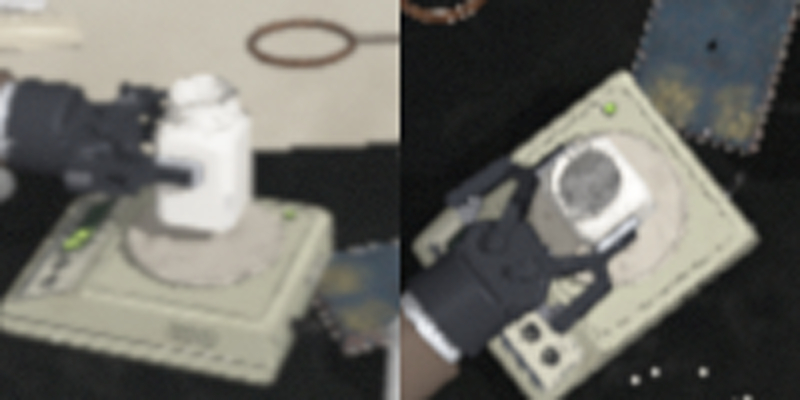

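The pair shows the jar upright a little above the pan. In the top view the neck centre is at about (231.8,155.5) and the pan spans (230–254, 144–181). I'll check that it is centred.

```bash
python3 - <<'E'
from h import *
m=arm.camera_model("top");s=arm.read_state()
d=R.from_quat(s["ee_rot"]).as_matrix()[:,2]
print("neck",onz(m,(231.75,155.5),200),"grasp pt",s["position"]+155*d)
# pan by colour in the first picture (pinkish vs greenish body)
im=cv2.imread("pics/top0.png").astype(int);b,g,r=cv2.split(im.astype(np.int16))
M=((r-g>-3)&(r>120)&(abs(r-b)<60)).astype(np.uint8);Z=np.zeros_like(M);Z[138:186,212:260]=M[138:186,212:260]
c=max(cv2.findContours(Z,0,1)[0],key=cv2.contourArea);e=cv2.minEnclosingCircle(c);f=cv2.fitEllipse(cv2.convexHull(c));print(e,f)
print(onz(m,f[0],76),onz(m,e[0],76))
E
```

```text
neck [595.992 -27.867 200.   ] grasp pt [596.237 -27.046 158.012]
((235.6824188232422, 163.03233337402344), 28.8377628326416) ((236.02639770507812, 164.03233337402344), (54.83720779418945, 56.60533905029297), 32.128536224365234)
[590.294 -25.34   76.   ] [593.639 -24.276  76.   ]
```

Emit:
move_arm --fingers '[65.4,65.4,65.4,65.4,65.4]' --travel '[[-5,0,0],[-10,0,0],[-14,0,0],[-17,0,0],[-17,0,0]]' --dr '[[0,0,0],[0,0,0],[0,0,0],[0,0,0],[0,0,0]]'

```text
clock: 8.6
position: [500.7, 95.6, 139.5]
ee_rot: [0.636, -0.31, 0.635, 0.31]
contact_force: [-0.6, 0.3, -2.2]
gripper_width: 65.4
grasp_force: 22.4
```

Emit:
move_arm --fingers '[65.4,65.4,65.4,65.4,65.4]' --travel '[[-1,0,0],[-2,0,0],[-3,0,0],[-4,0,0],[-4,0,0]]' --dr '[[0,0,0],[0,0,0],[0,0,0],[0,0,0],[0,0,0]]'

```text
clock: 9.1
position: [500.8, 95.6, 135.9]
ee_rot: [0.636, -0.31, 0.635, 0.31]
contact_force: [1.3, 0.6, -2.3]
gripper_width: 65.4
grasp_force: 22.4
```

Emit:
move_arm --fingers '[65.4,65.4,65.4,65.4]' --travel '[[-0.7,0,0],[-1.4,0,0],[-2,0,0],[-2,0,0]]' --dr '[[0,0,0],[0,0,0],[0,0,0],[0,0,0]]'

```text
clock: 9.5
position: [500.8, 95.6, 133.9]
ee_rot: [0.636, -0.31, 0.635, 0.31]
contact_force: [0.7, -0.2, -1.7]
gripper_width: 65.7
grasp_force: 22.4
```

Emit:
move_arm --fingers '[65.4,65.4,65.4,65.4]' --travel '[[-0.5,0,0],[-1,0,0],[-1.5,0,0],[-1.5,0,0]]' --dr '[[0,0,0],[0,0,0],[0,0,0],[0,0,0]]'

```text
clock: 9.9
position: [500.8, 95.6, 132.4]
ee_rot: [0.636, -0.31, 0.635, 0.31]
contact_force: [-0.3, 0.7, -2.1]
gripper_width: 65.5
grasp_force: 22.4
```

Emit:
move_arm --fingers '[65.4,65.4,65.4,65.4]' --travel '[[-0.5,0,0],[-1,0,0],[-1.5,0,0],[-1.5,0,0]]' --dr '[[0,0,0],[0,0,0],[0,0,0],[0,0,0]]'

```text
clock: 10.3
position: [500.8, 95.6, 131.0]
ee_rot: [0.636, -0.31, 0.635, 0.31]
contact_force: [0.2, 0.1, -1.2]
gripper_width: 65.2
grasp_force: 22.4
```

Emit:
move_arm --fingers '[65.4,65.4,65.4,65.4]' --travel '[[-0.5,0,0],[-1,0,0],[-1,0,0],[-1,0,0]]' --dr '[[0,0,0],[0,0,0],[0,0,0],[0,0,0]]'

```text
clock: 10.7
position: [500.8, 95.6, 130.0]
ee_rot: [0.636, -0.31, 0.635, 0.31]
contact_force: [-0.9, 0.2, -2.2]
gripper_width: 65.6
grasp_force: 22.4
```

Emit:
move_arm --fingers '[65.4,65.4,65.4,65.4]' --travel '[[-0.5,0,0],[-1,0,0],[-1,0,0],[-1,0,0]]' --dr '[[0,0,0],[0,0,0],[0,0,0],[0,0,0]]'

```text
clock: 11.1
position: [500.8, 95.6, 129.1]
ee_rot: [0.635, -0.31, 0.635, 0.31]
contact_force: [-0.6, 0.6, -0.5]
gripper_width: 65.4
grasp_force: 22.5
```

```bash
python3 - <<'E'
from h import *
im=arm.get_image("scene")[:,:,::-1]
cv2.imwrite("pics/c5.png",cv2.resize(im[130:240,235:345],(660,660))[:600])
E
```

```text
(no output)
```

View pics/c5.png

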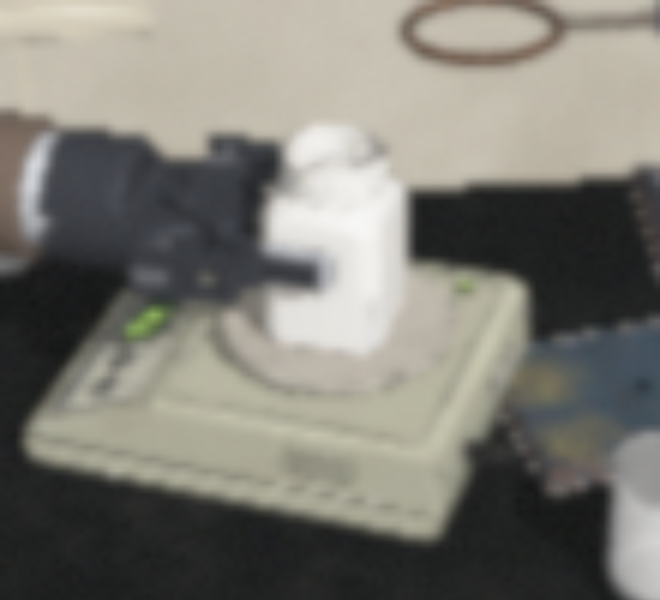

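The jar is on or barely above the pan, and the drop in weight reading (-2 to -0.5 N) suggests first touch. I'll go on in half-millimetre steps.

Emit:
move_arm --fingers '[65.4,65.4,65.4]' --travel '[[-0.5,0,0],[-0.5,0,0],[-0.5,0,0]]' --dr '[[0,0,0],[0,0,0],[0,0,0]]'

```text
clock: 11.45
position: [500.8, 95.6, 128.9]
ee_rot: [0.635, -0.31, 0.636, 0.31]
contact_force: [-1.7, 0.6, 2.0]
gripper_width: 65.5
grasp_force: 22.6
```

Emit:
move_arm --fingers '[65.4,65.4,65.4]' --travel '[[0,0,0],[0,0,0],[0,0,0]]' --dr '[[0,0,0],[0,0,0],[0,0,0]]'

```text
clock: 11.75
position: [500.8, 95.6, 128.9]
ee_rot: [0.635, -0.31, 0.636, 0.31]
contact_force: [-3.3, 0.7, 3.2]
gripper_width: 65.6
grasp_force: 22.7
```

Emit:
move_arm --fingers '[66,66.5,67,68,70,74,80,85,85,85]' --travel '[[0,0,0],[0,0,0],[0,0,0],[0,0,0],[0,0,0],[0,0,0],[0,0,0],[0,0,0],[0,0,0],[0,0,0]]' --dr '[[0,0,0],[0,0,0],[0,0,0],[0,0,0],[0,0,0],[0,0,0],[0,0,0],[0,0,0],[0,0,0],[0,0,0]]'

```text
clock: 12.75
position: [500.8, 95.6, 128.5]
ee_rot: [0.636, -0.31, 0.635, 0.31]
contact_force: [0.1, 0.3, 1.4]
gripper_width: 84.8
grasp_force: 0.0
```

```bash
python3 - <<'E'
from kin import *
s=arm.read_state();q0=s["joints"];R0=R.from_quat(s["ee_rot"]);z=R0.as_matrix()[:,2];print(s["position"],s["gripper_width"],s["grasp_force"],s["contact_force"])
for b in(30,60,90,120):
  for u in(0,):
    q,e=ik(s["position"]-b*z+[0,0,u],R0,q0);print(b,q,e)
im=arm.get_image("scene")[:,:,::-1]
cv2.imwrite("pics/c6.png",cv2.resize(im[130:230,235:345],(550,500)))
E
```

```text
[500.755  95.588 128.521] 84.78567417588185 0.0 [0.113 0.321 1.42 ]
30 [ 0.404  0.765 -1.011  1.824 -1.623 -1.77 ] 1.7053025658242404e-13
60 [ 0.498  0.762 -1.028  1.732 -1.606 -1.787] 1.582067810090848e-13
90 [ 0.595  0.76  -1.037  1.637 -1.585 -1.797] 2.3314683517128287e-13
120 [ 0.693  0.759 -1.04   1.541 -1.563 -1.799] 4.662936703425657e-13
```

View pics/c6.png

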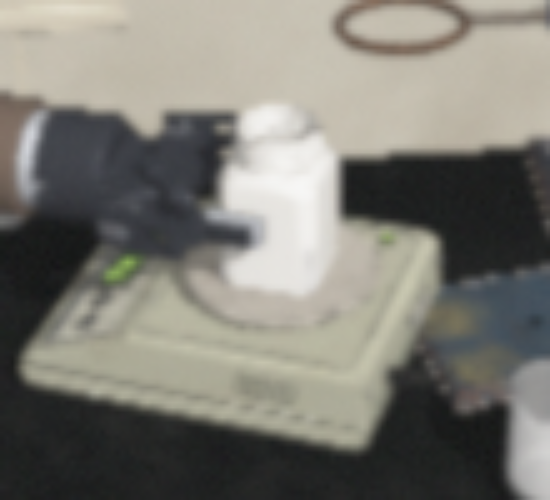

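Released: the jar stands free on the pan. I'll back off horizontally while working out the key-press pose.

Emit:
move_arm --fingers '[85,85,85,85,85,85,85,85]' --travel '[[0,0,-5],[0,0,-15],[0,0,-30],[0,0,-50],[0,0,-70],[0,0,-90],[0,0,-100],[0,0,-100]]' --dr '[[0,0,0],[0,0,0],[0,0,0],[0,0,0],[0,0,0],[0,0,0],[0,0,0],[0,0,0]]'

```text
clock: 13.6
position: [438.5, 176.1, 128.6]
ee_rot: [0.636, -0.309, 0.636, 0.309]
contact_force: [0.6, -0.1, -0.9]
gripper_width: 85.5
grasp_force: 0.0
```

```bash
cat > key.py <<'E'
from kin import *
yaw=np.radians(-52);ex=np.array([np.cos(yaw),np.sin(yaw),0]);ey=np.array([-ex[1],ex[0],0]);up=np.array([0,0,1.])
n=.395*ex-.919*up;key=np.array([478.4,24.5,49.])
E
python3 - <<'E'
from key import *
s=arm.read_state();q0=s["joints"];print(q0,s["position"])
for sx in(1,-1):
    Rt=Rtool(n,sx*ey)
    for b in(200,80,0):
        p=key-3*ey-(173+b)*n
        for st in(q0,[.2,.4,-.5,.3,-.9,0],[.2,.4,-.5,.3,-.9,2],[.2,.4,-.5,.3,-.9,-2]):
            q,e=ik(p,Rt,st)
            if e<1:print(sx,b,p,q,e);break
E
```

```text
[ 0.639  0.749 -1.03   1.598 -1.576 -1.779] [438.48  176.096 128.607]
1 200 [385.327 138.755 391.787] [ 0.819 -0.004 -0.717  0.488 -0.983  1.115] 3.410605131648481e-13
1 80 [414.51  101.403 281.507] [ 0.629  0.174 -0.927  0.773 -0.6    0.93 ] 1.7053025658242404e-13
1 0 [433.965  76.502 207.987] [ 0.346  0.319 -1.051  1.405 -0.39   0.522] 7.285838599102589e-14
-1 200 [385.327 138.755 391.787] [ 0.819 -0.004 -0.717  0.488 -0.983 -2.027] 1.7053025658242404e-13
-1 80 [414.51  101.403 281.507] [ 0.629  0.174 -0.927  0.773 -0.6   -2.211] 1.1368683772161603e-13
-1 0 [433.965  76.502 207.987] [ 0.346  0.319 -1.051  1.405 -0.39  -2.62 ] 9.471590178833365e-14
```

```bash
python3 - <<'E'
from key import *
from scipy.spatial.transform import Slerp
s=arm.read_state();R0=R.from_quat(s["ee_rot"]);p0=s["position"];Rt=Rtool(n,-ey);pt=key-3*ey-(173+130)*n
print(p0,pt,np.degrees((R0.inv()*Rt).magnitude()))
S=Slerp([0,1],R.concatenate([R0,Rt]))
def sh(R0,p0,R1,p1): print(R0.inv().apply(p1-p0).round(),(R0.inv()*R1).as_rotvec().round(3))
pm=.5*(p0+pt)+[0,0,60]
sh(R0,p0,S(.5),pm);sh(S(.5),pm,Rt,pt)
for f in np.linspace(0,1,7):
    a=S(f);p=(p0+2*f*(pm-p0)) if f<.5 else pm+(2*f-1)*(pt-pm);print(f,p.round(),(p+173*a.as_matrix()[:,2]).round(),ik(p,a,s["joints"])[1].round(2))
E
```

```text
[438.48  176.096 128.607] [402.351 116.966 327.457] 107.66827348812927
[159.  32.  12.] [-0.453 -0.452  0.688]
[52. -4. -3.] [-0.453 -0.452  0.688]
0.0 [438. 176. 129.] [545.  40. 129.] 0.0
0.16666666666666666 [432. 166. 182.] [519.  19. 153.] 0.0
0.3333333333333333 [426. 156. 235.] [494.   9. 174.] 0.0
0.5 [420. 147. 288.] [474.  10. 196.] 0.0
0.6666666666666666 [414. 137. 301.] [458.  21. 180.] 0.0
0.8333333333333333 [408. 127. 314.] [448.  39. 170.] 0.0
1.0 [402. 117. 327.] [444.  63. 169.] 0.0
```

Emit:
move_arm --fingers '[80,60,40,20,10,0,0,0,0]' --travel '[[23,5,2],[45,9,3],[68,14,5],[91,18,7],[114,23,9],[136,27,10],[159,32,12],[159,32,12],[159,32,12]]' --dr '[[-0.065,-0.065,0.098],[-0.129,-0.129,0.197],[-0.194,-0.194,0.295],[-0.259,-0.258,0.393],[-0.324,-0.323,0.491],[-0.388,-0.387,0.59],[-0.453,-0.452,0.688],[-0.453,-0.452,0.688],[-0.453,-0.452,0.688]]'

```text
clock: 14.5
position: [421.4, 144.7, 288.0]
ee_rot: [-0.534, 0.694, -0.463, -0.137]
contact_force: [-1.0, 0.4, 0.8]
gripper_width: 0.2
grasp_force: 0.0
```

Emit:
move_arm --fingers '[0,0,0,0,0,0,0,0,0]' --travel '[[7,-1,0],[15,-1,-1],[22,-2,-1],[30,-2,-2],[37,-3,-2],[45,-3,-3],[52,-4,-3],[52,-4,-3],[52,-4,-3]]' --dr '[[-0.065,-0.065,0.098],[-0.129,-0.129,0.197],[-0.194,-0.194,0.295],[-0.259,-0.258,0.393],[-0.324,-0.323,0.491],[-0.388,-0.387,0.59],[-0.453,-0.452,0.688],[-0.453,-0.452,0.688],[-0.453,-0.452,0.688]]'

```text
clock: 15.4
position: [403.7, 115.3, 325.9]
ee_rot: [-0.318, 0.926, -0.192, 0.064]
contact_force: [0.4, -0.7, 0.1]
gripper_width: -0.3
grasp_force: 0.0
```

```bash
python3 - <<'E'
from key import *
m=arm.camera_model("wrist");im=arm.get_image("wrist");np.save("w7.npy",m["pose"])
s=arm.read_state();print(s["clock"],s["position"],s["joints"]);print(R.from_quat(s["ee_rot"]).as_matrix(),n,ey)
cv2.imwrite("pics/w7.png",im[:,:,::-1]);cv2.imwrite("pics/w7b.png",cv2.resize(im[:,:,::-1],(800,600)))
E
```

```text
15.45 [403.742 115.512 325.836] [ 0.724  0.1   -0.826  0.604 -0.771 -2.098]
[[-0.789 -0.565  0.241]
 [-0.614  0.723 -0.315]
 [ 0.004 -0.397 -0.918]] [ 0.243 -0.311 -0.919] [0.788 0.616 0.   ]
```

View pics/w7b.png

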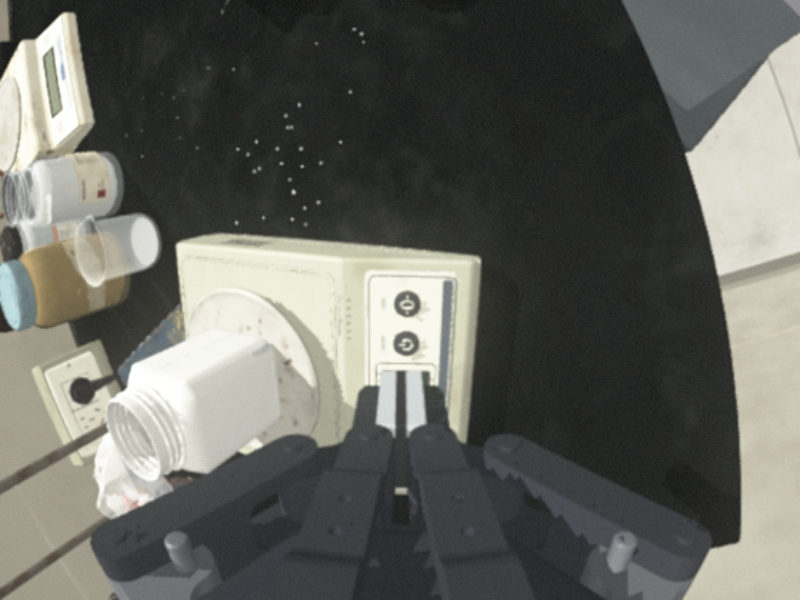

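The wrist view (800 px scale) shows the jar upright on the pan, the keys at (407,304) for the right one and (406,343) for the left one, and the closed fingertips at (403,372). I'll refine the key position.

```bash
python3 - <<'E'
from key import *
m=arm.camera_model("wrist");m["pose"]=np.load("w7.npy")
im=cv2.imread("pics/w7.png");M=(im.max(2)<95).astype(np.uint8)
Z=np.zeros_like(M);Z[198:254,268:302]=M[198:254,268:302]
N,l,st,ce=cv2.connectedComponentsWithStats(Z)
for i in range(1,N):
    if st[i,4]>60:print(ce[i],st[i],onz(m,ce[i],49,True))
kr=onz(m,np.array([407,304])*.7,49,True);kl=onz(m,np.array([406,343])*.7,49,True)
print(kr,kl,np.linalg.norm(kr-kl),(kl-kr)/26)
s=arm.read_state()
for b in(20,8,0):delta(kr-2*ey-(173+b)*n,Rtool(n,-ey))
print(ik(kr-2*ey-(173-3)*n,Rtool(n,-ey),s["joints"]))
E
```

```text
[479.842  28.287  49.   ] [500.281  43.52   49.   ] 25.490989237542262 [0.786 0.586 0.   ]
travel [ -4.697   3.325 106.901] dr [-0.002 -0.004 -0.   ]
travel [ -4.746   3.348 118.904] dr [-0.002 -0.004 -0.   ]
travel [ -4.778   3.363 126.906] dr [-0.002 -0.004 -0.   ]
(array([ 0.349,  0.329, -1.045,  1.414, -0.39 , -2.632]), np.float64(6.494804694057166e-12))
```

Emit:
move_arm --fingers '[0,0,0,0,0,0,0]' --travel '[[-4,3,20],[-4,3,45],[-4,3,70],[-4,3,90],[-4,3,102],[-4,3,107],[-4,3,107]]' --dr '[[0,0,0],[0,0,0],[0,0,0],[0,0,0],[0,0,0],[0,0,0],[0,0,0]]'

```text
clock: 16.15
position: [431.0, 86.3, 225.5]
ee_rot: [-0.318, 0.926, -0.192, 0.063]
contact_force: [0.7, 0.0, 0.4]
gripper_width: 0.0
grasp_force: 0.0
```

```bash
python3 - <<'E'
from key import *
m=arm.camera_model("wrist");im=arm.get_image("wrist");np.save("w8.npy",m["pose"])
s=arm.read_state();print(s["clock"],s["position"],s["joints"],s["contact_force"])
z=R.from_quat(s["ee_rot"]).as_matrix()[:,2];print("tip",s["position"]+173*z)
cv2.imwrite("pics/w8.png",im[:,:,::-1]);cv2.imwrite("pics/w8b.png",cv2.resize(im[170:330,180:380,::-1],(800,640))[:600])
E
```

```text
16.2 [431.122  86.677 226.121] [ 0.476  0.281 -0.999  1.102 -0.451 -2.428] [-0.535 -0.87  -0.146]
tip [472.676  32.398  67.199]
```

View pics/w8b.png

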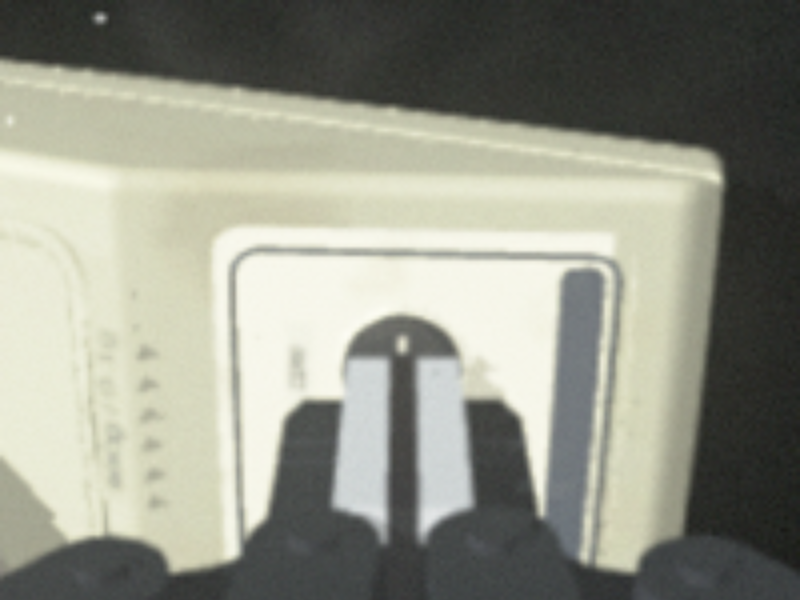

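The crop shows the closed fingertips lined up on the right key (key centre about (402,370), finger mid-line at 402), about 20 mm above it. I'll advance along the tool axis.

Emit:
move_arm --fingers '[0,0,0,0,0,0]' --travel '[[0,0,5],[0,0,10],[0,0,14],[0,0,16],[0,0,16],[0,0,16]]' --dr '[[0,0,0],[0,0,0],[0,0,0],[0,0,0],[0,0,0],[0,0,0]]'

```text
clock: 16.8
position: [435.1, 82.2, 212.8]
ee_rot: [-0.318, 0.926, -0.191, 0.066]
contact_force: [-0.5, -0.1, -0.2]
gripper_width: -0.1
grasp_force: 0.0
```

Emit:
move_arm --fingers '[0,0,0,0,0,0]' --travel '[[0,0,0.7],[0,0,1.4],[0,0,2],[0,0,2.5],[0,0,2.5],[0,0,2.5]]' --dr '[[0,0,0],[0,0,0],[0,0,0],[0,0,0],[0,0,0],[0,0,0]]'

```text
clock: 17.4
position: [435.6, 81.1, 210.3]
ee_rot: [-0.317, 0.927, -0.191, 0.066]
contact_force: [0.7, -0.1, 0.7]
gripper_width: 0.0
grasp_force: 0.0
```

Emit:
move_arm --fingers '[0,0,0,0,0]' --travel '[[0,0,0.5],[0,0,1],[0,0,1.5],[0,0,1.5],[0,0,1.5]]' --dr '[[0,0,0],[0,0,0],[0,0,0],[0,0,0],[0,0,0]]'

```text
clock: 17.9
position: [436.0, 80.7, 208.9]
ee_rot: [-0.317, 0.927, -0.191, 0.066]
contact_force: [0.5, -0.3, -0.1]
gripper_width: 0.0
grasp_force: 0.0
```

Emit:
move_arm --fingers '[0,0,0,0]' --travel '[[0,0,0.5],[0,0,1],[0,0,1],[0,0,1]]' --dr '[[0,0,0],[0,0,0],[0,0,0],[0,0,0]]'

```text
clock: 18.3
position: [436.2, 80.5, 208.1]
ee_rot: [-0.318, 0.927, -0.191, 0.066]
contact_force: [-0.8, -0.2, 1.7]
gripper_width: 0.1
grasp_force: 0.8
```

Emit:
move_arm --fingers '[0,0,0]' --travel '[[0,0,0.6],[0,0,0.6],[0,0,0.6]]' --dr '[[0,0,0],[0,0,0],[0,0,0]]'

```text
clock: 18.6
position: [436.3, 80.3, 207.6]
ee_rot: [-0.318, 0.927, -0.191, 0.066]
contact_force: [-2.2, 1.2, 3.1]
gripper_width: 0.0
grasp_force: 2.1
```

Emit:
move_arm --fingers '[0,0,0]' --travel '[[0,0,0.5],[0,0,0.5],[0,0,0.5]]' --dr '[[0,0,0],[0,0,0],[0,0,0]]'

```text
clock: 18.9
position: [436.4, 80.2, 207.3]
ee_rot: [-0.318, 0.926, -0.191, 0.066]
contact_force: [-4.0, 1.8, 6.9]
gripper_width: 0.1
grasp_force: 4.1
```

Emit:
move_arm --fingers '[0,0,0,0]' --travel '[[0,0,0.7],[0,0,0.7],[0,0,0.7],[0,0,0.7]]' --dr '[[0,0,0],[0,0,0],[0,0,0],[0,0,0]]'

```text
clock: 19.3
position: [436.2, 80.1, 207.2]
ee_rot: [-0.318, 0.926, -0.191, 0.067]
contact_force: [-8.8, 4.4, 14.2]
gripper_width: 0.2
grasp_force: 8.2
```

Emit:
move_arm --fingers '[0,0,0,0,0,0,0,0,0]' --travel '[[0,0,-3],[0,0,-8],[0,0,-20],[0,0,-40],[0,0,-65],[0,0,-90],[0,0,-110],[0,0,-120],[0,0,-120]]' --dr '[[0,0,0],[0,0,0],[0,0,0],[0,0,0],[0,0,0],[0,0,0],[0,0,0],[0,0,0],[0,0,0]]'

```text
clock: 20.2
position: [407.6, 118.0, 317.7]
ee_rot: [-0.318, 0.927, -0.19, 0.067]
contact_force: [-1.3, -0.0, 0.8]
gripper_width: -0.0
grasp_force: 0.0
```

```bash
python3 - <<'E'
from h import *
a=arm.get_image("scene")[100:260,200:360,::-1];b=arm.get_image("wrist")[150:310,110:350,::-1]
cv2.imwrite("pics/c9.png",np.hstack([cv2.resize(a,(320,320)),cv2.resize(b,(480,320))]))
E
```

```text
(no output)
```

View pics/c9.png

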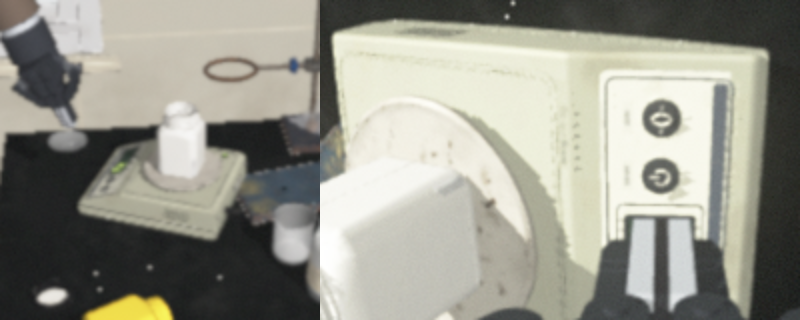

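The jar stands upright on the pan and the arm is clear. The pressed key (660,118 in the crop) bears the "0" sign, and the power key below it was not touched. Handing in.

```bash
python3 -c "
from bench import arm
print(arm.job_done())"
```

```text
the job is handed in; nothing more can be done
None
```

The jar stands upright on the left-hand balance's pan, let go of, its zero key was pressed down to its stop with the jar standing free, and the job is handed in; grip readings peaked at about 25 N, and no verdict came back.

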